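# Index the crimping table one hole on and clamp it

## Task

Bring the next nest under the crimping gun: with a fingertip press the black plunger knob on the turntable's arm fully in, turn the table counter-clockwise (seen from above) to the very next hole, and let the plunger spring fully back up there so that it locks. Then push the clamp lever round clockwise until it is tight against its stop. Only press and push: leave the connector housings sitting in their nests, lift nothing, and leave the other things on the bench alone.

Things in the scene. Friction and masses are not known exactly. Their poses are not given: they have to be found in the camera images.
- fixture: The indexing fixture, fixed to the bench: grey base plate 340 x 430 x 12 mm carrying a steel index ring (274 mm across, its top 54 mm above the bench) with eight dark holes 45 degrees apart on a 120 mm radius, the turntable in its middle, a clamp lever on its +y side, and an aluminium crimping gun at its +x side (up to 147 mm high). Origin on the turntable's axis at bench level; z up, -x is the side towards the robot when yaw is 0. Its place and yaw vary.
- table_axis (a point): Centre of the turntable's top face, 66 mm above the bench, on its vertical axis. The aluminium turntable disc is 200 mm across, with eight square steel nests 14 mm high on a 66 mm radius. A flat steel arm fixed to the disc reaches out over the ring to a 170 mm radius, its top 65 mm above the bench.
- knob_top (a point): Centre of the flat top of the plunger knob, a black disc 34 mm across and 12 mm thick with a vertical axis near the outer end of the turntable's arm, 148 mm from the table axis; the top is 93 mm above the bench when the plunger is up and 79 mm when fully pressed. It travels round with the arm.
- drive_post (a point): Centre of the top of a plain steel post, 12 mm in diameter, standing on the arm beside the knob on its counter-clockwise (leading) side: 28 mm from the knob's axis, measured square to the arm. Top 110 mm above the bench. A finger on the knob pushes against it to turn the table counter-clockwise; between post and knob edge there are 5 mm.
- next_hole (a point): Centre of the mouth of the ring's hole that the plunger's pin must enter next, 54 mm above the bench, on a 120 mm radius about the table axis, 45 degrees counter-clockwise of the hole where the pin sits at the start. The pin and the knob lie on one radius (pin 120 mm, knob 148 mm out).
- turntable (a joint): Angle of the turntable in rad, 0 at the start, growing counter-clockwise seen from above; the next hole is at 0.785. Turns with about 0.12 N m of friction (1 N at the knob) and stays where it is left. A pin under the arm, in a ring hole, locks it (about 1 degree of play) until the plunger is pressed at least 11 mm.
- plunger (a joint): How far the plunger is pressed in m: 0 up, 0.014 fully down. Spring 3 N at the top rising to 7 N fully down. Between holes the ring holds it at about 0.010 even when the finger is lifted; over a hole, with no finger on it, it springs up to 0 and locks the table there.
- clamp (a joint): Angle of the clamp lever in rad: 0 fully loose, growing clockwise seen from above; 1.05 tight against its stop. Starts between 0 and 0.25. Turns with about 0.10 N m of friction (1.3 N at the ball) and stays where it is left.
- clamp_ball (a point): Centre of the black ball, 28 mm across, at the end of the clamp lever: 80 mm above the bench, 75 mm from the lever's pivot. Fully loose the lever points 30 degrees to the -y side of the fixture's -x direction, tight it points 30 degrees to the +y side of it, so the ball is pushed towards the fixture's +y.
- clamp_pivot (a point): Point on the clamp lever's vertical pivot, 80 mm above the bench, 200 mm from the table axis in the fixture's +y direction. The boss there is 34 mm across; it and the lever's hub reach 82 mm above the bench.
- housing0_mid (a point): Mid-height of a small loose connector housing, 21 mm square with a round neck, 34 mm high, sitting in a nest of the turntable (top 102 mm above the bench). Travels with the table; must stay in its nest.
- housing1_mid (a point): Mid-height of a small loose connector housing, 21 mm square with a round neck, 34 mm high, sitting in a nest of the turntable (top 102 mm above the bench). Travels with the table; must stay in its nest.
- housing2_mid (a point): Mid-height of a small loose connector housing, 21 mm square with a round neck, 34 mm high, sitting in a nest of the turntable (top 102 mm above the bench). Travels with the table; must stay in its nest.
- housing3_mid (a point): Mid-height of a small loose connector housing, 21 mm square with a round neck, 34 mm high, sitting in a nest of the turntable (top 102 mm above the bench). Travels with the table; must stay in its nest.
- spare_housing_mid (a point): Mid-height of a spare loose connector housing, as the others, standing on the base plate's corner towards the robot and to the right. Bystander.
- screwdriver: Loose screwdriver lying on the bench. Bystander.
- tape_roll: Roll of white tape, 84 mm across, 19 mm high, lying flat. Bystander.
- pin_cup: Grey cup, 64 mm across, 75 mm high. Bystander.
- flux_jar: Small closed jar, 48 mm across, 55 mm high. Bystander.
- gauge_block: Steel block 75 x 30 x 20 mm lying on the bench. Bystander.

How it is judged:
By the outcome, as a careful person would: the job done as asked, in the order asked, and still so for the second after the job is handed in, with the robot touching nothing.
It also fails if it takes over 51 s, if anything falls off the work surface, if the arm or the gripper's body presses on something with over 40 N, if the wrist force passes 120 N, or if a joint passes its speed limit or range.

## Robot

A 6-joint arm with a two-finger parallel gripper is mounted at the origin on the work surface. World frame = base frame: x ahead of the robot, y to its left, z up, the work surface at z = 0. Lengths are in m, angles in rad, forces in N, time in s.
With the tool pointing down it reaches from about 0.375 to 0.925 m from the base axis. Payload 5.7 kg.
Tool frame: the origin (TCP) lies at the very end of the fingers, on their centre line; the grasp point (between the pads) lies 19 mm behind it; z points along the fingers, y is the line along which they close (so a half turn about z gives the same grasp; the last joint's range is limited). The gripper opens to 85 mm and grips with 20 to 120 N. Pads are 22 mm wide; open, the fingers measure 114 mm over their backs; the gripper's body (76 mm by 85 mm) begins 54 mm behind the grasp point. The pads swing forward as they close: fully open they stand 13 mm farther back than shut.
Start: joints at [-1.243, 0.359, 1.51, -0, 1.272, -0.115], TCP at [0.257, -0.542, 0.231] pointing down, gripper open.
Joint ranges: [-2.97, 2.97], [-1.01, 2.36], [0.21, 2.38], [-0.96, 4.11], [0.2, 2.71], [-2.98, 2.98]. Speed limits (rad/s): [2.39, 2.39, 3.14, 3.14, 3.14, 3.14].

## Interface

Orientations are given as a unit quaternion [w, x, y, z].
In Python, from bench import get_state, grab_frame, close_job gives the robot as it stands. The module is installed in compiled form; this text tells all that it offers.
- The arm moves only by the shell command python3 -m pendant 'ROWS' [FORCE]. ROWS is JSON, a list of rows, each a list of 7 numbers: the shift along the tool's x, y, z in m, then the turn, a rotation vector about the tool's x, y, z in rad, then the closure, from 0 (fully open) to 1 (shut). In form: [[tx, ty, tz, wx, wy, wz, gripper], ...]. A call has 1 to 20 rows; each row shifts and turns the commanded pose from where the row before left it, along the tool's axes as they then stand; what a row does not reach is not made up. A row lasts 1/12 s, in which the tool goes at most 41.7 mm and 7.16 degrees, less where a joint would pass 70% of its speed; a pose out of reach is approached as far as the arm can. A call with a gripper value outside its range is refused whole. The fingers move at their own pace and stop on an object; FORCE is the grip in N (left out, the last holds). Time passes only in rows, so rows that do not move let the fingers close. It gives the time, the measured TCP pose, the force, the opening and the grip force at its end, in the units of the state.
- get_state(): the state, without advancing time (a new reading comes with each control period).
- grab_frame(name): name is "side" or "top"; returns a dict with "image" (480x640x3 uint8, blue, green, red), "fx", "fy", "cx", "cy" (pixels), "rvec" (rotation vector, rad) and "tvec" (3), from world to camera coordinates, as OpenCV has them. Camera axes: x right, y down, z forward; pixel columns grow to the right and rows downward; lengths in m; the calibration is good to about 2 mm. A picture is of the moment at which its call begins. There is no depth.
- close_job(): hands the job in; it is judged then, once.
The state is a dict: "time_s": time; "q": joint angles; "joint_velocities": joint speeds; "effort": joint torques, N m; "position": TCP position; "tool_rot": TCP orientation; "force": force on the tool from outside, world axes, zero at the start; "moment": the same for the moment, N m; "finger_gap": opening from 0.0 (shut) to 1.0 (fully open); "grip_force": force on a finger pad.
Only numpy, scipy, OpenCV 4.12 (cv2) and the standard library are available. Lean on these libraries where they do the work, as an engineer would, in place of code of your own. Each camera call takes 0.05 s, during which the arm holds its last target. There are 200 camera calls.

## Working session

There is one attempt and no reset: what is moved stays moved. The work goes in short steps, Python scripts to look and compute and a shell command to move; the robot and the scene stay as the last step left them, time stands still between calls to the robot, and variables do not carry over. Pictures are saved under pics/ and viewed, at most 11 in all, crops included, and the job is handed in when it is done.

```bash
mkdir -p pics
cat > h.py <<'E'
import numpy as np, cv2
from bench import get_state, grab_frame, close_job
def ray(f,u,v):
    R=cv2.Rodrigues(np.array(f["rvec"],float))[0]; t=np.array(f["tvec"],float).ravel()
    d=R.T@np.array([(u-f["cx"])/f["fx"],(v-f["cy"])/f["fy"],1.]); return -R.T@t,d
def onz(f,u,v,z):
    o,d=ray(f,u,v); return o+d*(z-o[2])/d[2]
def proj(f,p):
    K=np.array([[f["fx"],0,f["cx"]],[0,f["fy"],f["cy"]],[0,0,1.]])
    return cv2.projectPoints(np.array(p,float).reshape(-1,1,3),np.array(f["rvec"],float),np.array(f["tvec"],float),K,None)[0].reshape(-1,2)
E
python3 - <<'E'
from h import *
for n in("top","side"):
    f=grab_frame(n); cv2.imwrite(f"pics/{n}0.png",f["image"]); print(n,ray(f,320,240),f["fx"])
s=get_state(); print(s)
E
```

```text
top (array([0.35559513, 0.00521366, 1.18370721]), array([ 0.16251026, -0.00720122, -0.98671756])) 452.2673766857095
side (array([ 0.44725743, -0.79670955,  1.07254077]), array([ 0.07595361,  0.63252414, -0.7708904 ])) 566.8144462115697
{'time_s': 0.1, 'q': array([-1.24309819e+00,  3.59455997e-01,  1.51134340e+00,  3.19058763e-05,
        1.27251154e+00, -1.15090414e-01]), 'joint_velocities': array([ 0.00087859, -0.00215696, -0.00207452,  0.00110528, -0.0008835 ,
        0.0004465 ]), 'effort': array([-1.16071951e-03, -5.28653276e+01, -2.79351604e+01, -3.58305924e-04,
        4.98067966e-03, -2.55389438e-05]), 'position': array([ 0.25688212, -0.54153519,  0.23051664]), 'tool_rot': array([-8.55905749e-04,  9.75592901e-01,  2.19585414e-01, -7.59993772e-05]), 'force': array([0.50250281, 0.24143249, 0.10382469]), 'moment': array([-0.01845379, -0.08038306,  0.00525366]), 'grip_force': 0.0, 'finger_gap': 0.9971443319453303}
```

View pics/top0.png

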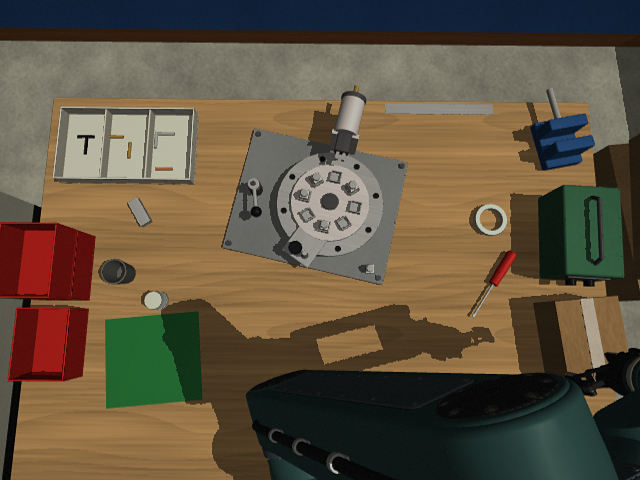

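View pics/side0.png

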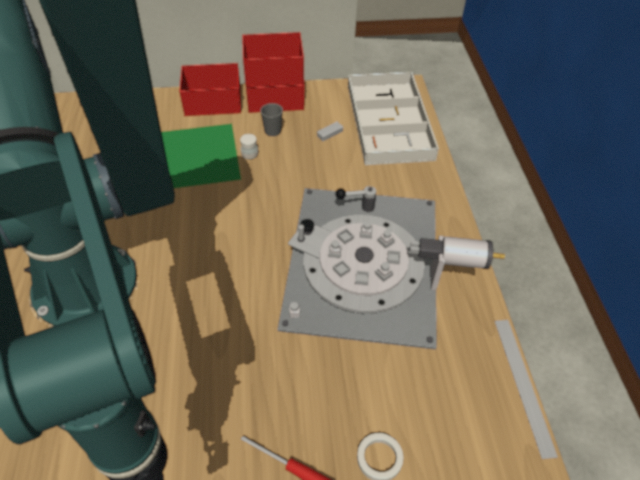

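The top view shows the table centre near (330,201), knob near (295,248), lever ball near (257,212) and pivot near (253,182). The side view shows the knob at (307,226), post at (301,233) and ball at (341,194).

Run:
```python
from h import *
def dark(n,box,th=45):
    f=grab_frame(n); x0,y0,x1,y1=box; g=f["image"][y0:y1,x0:x1].max(2); m=(g<th).astype(np.uint8)
    k,l,st,c=cv2.connectedComponentsWithStats(m)
    for i in range(1,k):
        if st[i,4]>15: print(n,c[i]+[x0,y0],st[i])
    return f
T=dark("top",(225,130,400,280)); S=dark("side",(280,180,440,340))
for n,f,b in(("top",T,(215,120,415,290)),("side",S,(270,170,450,350))):
    x0,y0,x1,y1=b; cv2.imwrite(f"pics/{n}c.png",cv2.resize(f["image"][y0:y1,x0:x1],None,fx=3.3,fy=3.3,interpolation=cv2.INTER_CUBIC))
```

```text
top [338.64705882 147.45098039] [109   3  15  22  51]
top [322.03846154 158.69230769] [95 26  5  6 26]
top [356.14285714 166.19047619] [129  34   5   5  21]
top [292. 176.] [65 44  5  5 21]
top [250. 190.] [22 55  6 10 20]
top [259.34375 190.8125 ] [32 56  6 10 32]
top [375.5        195.27272727] [148  63   6   5  22]
top [255.62068966 211.40229885] [26 77 11 10 87]
top [283.29166667 210.        ] [56 78  6  5 24]
top [368.09090909 229.09090909] [141  97   5   5  22]
top [294.6        247.26206897] [ 63 111  14  14 145]
top [337.43478261 248.17391304] [110 116   6   5  23]
side [340.29090909 194.09090909] [57 10  8  9 55]
side [307.63736264 225.18681319] [22 40 11 12 91]
```

View pics/topc.png

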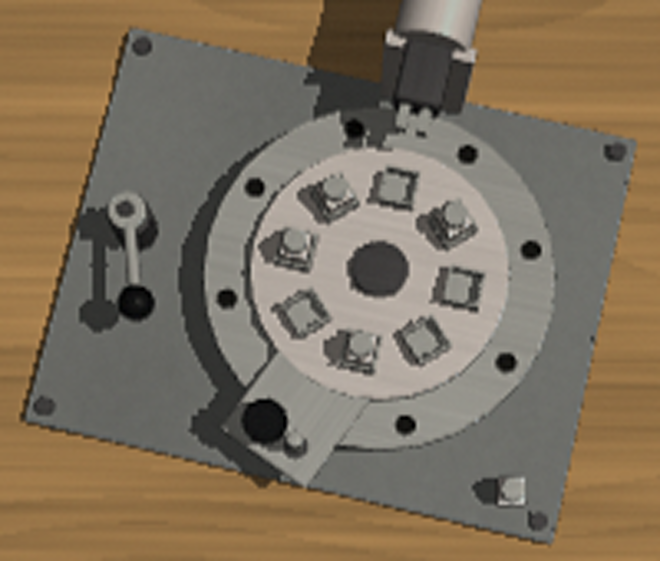

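View pics/sidec.png

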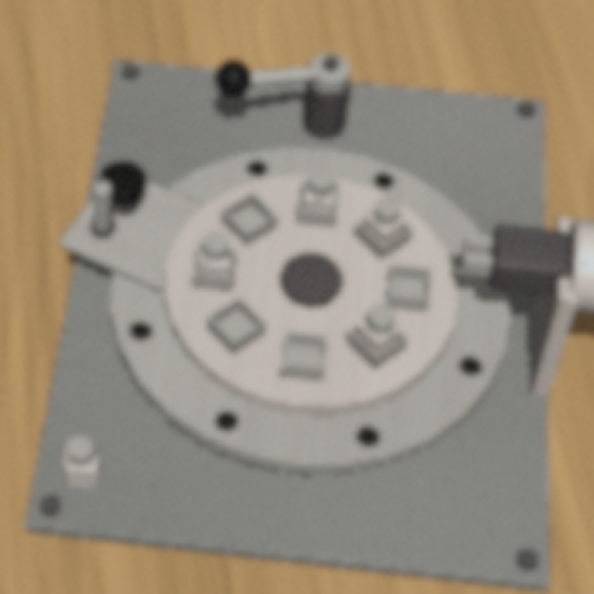

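Crops: post top at about crop (296,437), i.e. top pixel (304.7,252.4), leading the knob counter-clockwise. The next hole is at top pixel (337.4,248.2). The lever is loose, with the ball at (256,211).

```bash
cat >> h.py <<'E'
HP=[(322.04,158.69),(356.14,166.19),(292,176),(375.5,195.27),(283.29,210),(368.09,229.09),(337.43,248.17)]
E
python3 - <<'E'
from h import *
from scipy.optimize import least_squares
f=grab_frame("top"); s=grab_frame("side")
H=np.array([onz(f,u,v,.054)[:2] for u,v in HP])
r=least_squares(lambda p:np.hypot(*(H-p[:2]).T)-p[2],[.5,0,.12]); C=r.x[:2]; print("C,r",r.x,r.fun)
a=np.degrees(np.arctan2(*(H-C).T[::-1])); print("ang",a,a%45)
def tri(a,b):
    o1,d1=ray(f,*a);o2,d2=ray(s,*b)
    A=np.stack([d1,-d2],1); x=np.linalg.lstsq(A,o2-o1,rcond=None)[0]; p,q=o1+d1*x[0],o2+d2*x[1]; return (p+q)/2,np.linalg.norm(p-q)
k=onz(f,294.6,247.26,.091); print("knob",k,tri((294.6,247.26),(307.64,225.19)),np.hypot(*(k[:2]-C)),np.degrees(np.arctan2(*(k[:2]-C)[::-1])))
b=onz(f,256,211.3,.08); print("ball",b,tri((256,211.3),(340.3,194.1)))
print("pivot",onz(f,215+127/3.3,120+208/3.3,.082), "post",onz(f,304.7,252.4,.11),onz(s,270+103/3.3,170+187/3.3,.11))
E
```

```text
C,r [ 0.63913871 -0.02651452  0.1198561 ] [-4.59306367e-04  9.21695843e-05  2.35632873e-04  2.89471250e-04
  1.03167028e-04 -1.18667989e-04 -1.42466379e-04]
ang [   9.70964015  -35.00379869   54.38978985  -80.05054493   99.9182395
 -124.64556946 -170.04319436] [ 9.70964015  9.99620131  9.38978985  9.94945507  9.9182395  10.35443054
  9.95680564]
knob [0.51693412 0.05909261 0.091     ] (array([0.51916667, 0.05949843, 0.08550961]), np.float64(0.002824334476127685)) 0.14920637905047937 144.98787050789883
ball [0.60836233 0.15778759 0.08      ] (array([0.60875081, 0.15788619, 0.07949999]), np.float64(0.0005357538197041827))
pivot [0.6808442 0.1662416 0.082    ] post [0.50194687 0.03374016 0.11      ] [0.50399268 0.03545387 0.11      ]
```

```bash
python3 -m pendant '[[0,0,0,0,0,-0.1033,1],[0,0,0,0,0,-0.1033,1],[0,0,0,0,0,-0.1033,1],[0,0,0,0,0,-0.1033,1],[0,0,0,0,0,-0.1033,1]]' 40
python3 -m pendant '[[0.0317,-0.0065,0,0,0,0,1],[0.0317,-0.0065,0,0,0,0,1],[0.0317,-0.0065,0,0,0,0,1],[0.0317,-0.0065,0,0,0,0,1],[0.0317,-0.0065,0,0,0,0,1],[0.0317,-0.0065,0,0,0,0,1],[0.0317,-0.0065,0,0,0,0,1],[0.0317,-0.0065,0,0,0,0,1],[0.0317,-0.0065,0,0,0,0,1],[0.0317,-0.0065,0,0,0,0,1],[0.0317,-0.0065,0,0,0,0,1],[0.0317,-0.0065,0,0,0,0,1],[0.0317,-0.0065,0,0,0,0,1],[0.0317,-0.0065,0,0,0,0,1],[0.0317,-0.0065,0,0,0,0,1],[0.0317,-0.0065,0,0,0,0,1],[0.0317,-0.0065,0,0,0,0,1],[0.0317,-0.0065,0,0,0,0,1],[0.0317,-0.0065,0,0,0,0,1],[0.0317,-0.0065,0,0,0,0,1]]'
python3 -m pendant '[[0,0,0,0,0,0,1],[0,0,0,0,0,0,1]]'
cat >> h.py <<'E'
def off(x,y,z):
    from scipy.spatial.transform import Rotation as R
    s=get_state(); w,a,b,c=s["tool_rot"]; r=R.from_quat([a,b,c,w]); M=r.as_matrix()
    print("yaw_x",np.degrees(np.arctan2(M[1,0],M[0,0])),"zaxis",M[:,2].round(4),"pos",s["position"].round(4),"tool shift",(M.T@(np.array([x,y,z])-s["position"])).round(4),"F",s["force"].round(1),"q",s["q"].round(2),"t",s["time_s"])
E
python3 -c "
from h import *
off(.5145,.0536,.1)"
```

```text
time_s: 0.72
position: [0.257, -0.542, 0.2312]
tool_rot: [-0.0, 0.886, 0.464, 0.0]
force: [-0.4, -0.6, -0.2]
finger_gap: 0.297
grip_force: 0.0
time_s: 2.38
position: [0.515, 0.0533, 0.2314]
tool_rot: [0.0, 0.887, 0.462, 0.0]
force: [0.1, -1.2, -0.7]
finger_gap: -0.001
grip_force: 0.0
time_s: 2.55
position: [0.5149, 0.0529, 0.2312]
tool_rot: [-0.0, 0.886, 0.463, -0.0]
force: [-0.9, -0.5, -0.4]
finger_gap: -0.004
grip_force: 0.0
yaw_x 55.14847030919589 zaxis [-1.e-04 -0.e+00 -1.e+00] pos [0.5149 0.0529 0.2312] tool shift [ 0.0003 -0.0007  0.1312] F [-0.9 -0.5 -0.4] q [-0.03  0.24  1.69 -0.    1.22  0.58] t 2.55
```

```bash
python3 -m pendant '[[0,0,0.03,0,0,0,1],[0,0,0.03,0,0,0,1],[0,0,0.03,0,0,0,1],[0,0,0.02,0,0,0,1],[0,0,0.015,0,0,0,1],[0,0,0.005,0,0,0,1],[0,0,0,0,0,0,1]]'
python3 - <<'E'
from h import *
f=grab_frame("side"); cv2.imwrite("pics/s1.png",cv2.resize(f["image"][130:330,230:450],None,fx=3,fy=3,interpolation=cv2.INTER_CUBIC))
E
```

```text
time_s: 3.13
position: [0.5131, 0.0506, 0.1002]
tool_rot: [-0.001, 0.887, 0.461, -0.001]
force: [-0.1, 0.3, 0.6]
finger_gap: -0.002
grip_force: 0.0
```

View pics/s1.png

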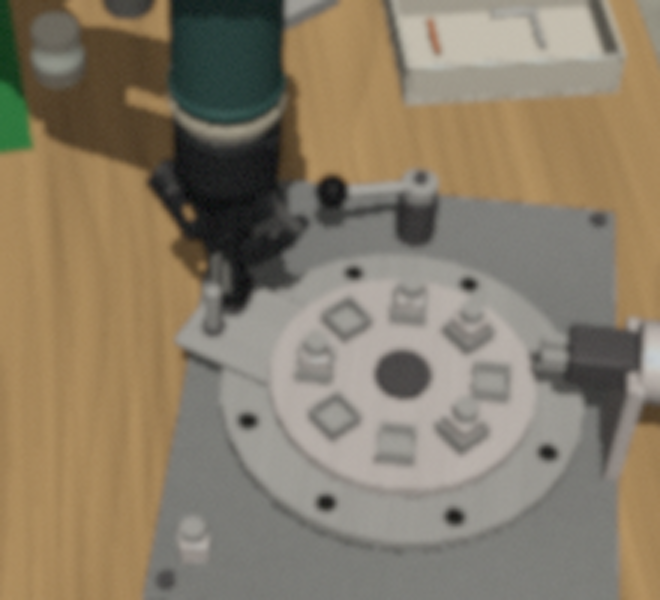

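The side view shows the shut fingertip right behind the post (crop ~(220,270)), over the knob and clear of everything else. Next, press down.

```bash
python3 -m pendant '[[0,0,0.004,0,0,0,1],[0,0,0.004,0,0,0,1],[0,0,0.004,0,0,0,1],[0,0,0.004,0,0,0,1],[0,0,0.003,0,0,0,1],[0,0,0.002,0,0,0,1],[0,0,0,0,0,0,1],[0,0,0,0,0,0,1]]'
python3 -c "
from h import *
off(.5145,.0536,.079)"
```

```text
time_s: 3.85
position: [0.5157, 0.0515, 0.0807]
tool_rot: [0.001, 0.887, 0.462, 0.001]
force: [0.4, -1.5, 6.3]
finger_gap: -0.005
grip_force: 3.0
yaw_x 54.977055004827044 zaxis [ 1.9e-03 -3.0e-04 -1.0e+00] pos [0.5157 0.0515 0.0807] tool shift [ 0.0011 -0.0022  0.0017] F [ 0.4 -1.5  6.3] q [-0.03  0.43  1.85 -0.    0.86  0.58] t 3.85
```

```bash
python3 -m pendant '[[0,0,0.0012,0,0,0,1],[0,0,0.0012,0,0,0,1],[0,0,0,0,0,0,1],[0,0,0,0,0,0,1]]'
python3 -c "
from h import *
off(.5145,.0536,.079)"
```

```text
time_s: 4.18
position: [0.5158, 0.0517, 0.0788]
tool_rot: [0.001, 0.887, 0.462, 0.001]
force: [0.5, -0.8, 10.0]
finger_gap: 0.002
grip_force: 4.9
yaw_x 54.974511225959276 zaxis [ 0.0023  0.     -1.    ] pos [0.5158 0.0517 0.0788] tool shift [ 0.0008 -0.0021 -0.0002] F [ 0.5 -0.8 10. ] q [-0.03  0.44  1.85  0.    0.85  0.58] t 4.1833
```

```bash
python3 -m pendant '[[-0.002,0,0,0,0,0,1],[-0.002,0,0,0,0,0,1],[-0.0051,0.0005,0,0,0,-0.0349,1],[-0.0051,0.0005,0,0,0,-0.0349,1],[-0.0051,0.0005,0,0,0,-0.0349,1],[-0.0051,0.0005,0,0,0,-0.0349,1],[-0.0051,0.0005,0,0,0,-0.0349,1],[0,0,0,0,0,0,1]]'
cat >> h.py <<'E'
C=np.array([.6391,-.0265])
def chk():
    s=get_state(); p=s["position"][:2]-C; off(*s["position"]); print("finger radius",np.hypot(*p),"ang",np.degrees(np.arctan2(p[1],p[0]))%360)
E
python3 - <<'E'
from h import *
chk()
f=grab_frame("side"); cv2.imwrite("pics/s2.png",cv2.resize(f["image"][130:330,230:450],None,fx=3,fy=3,interpolation=cv2.INTER_CUBIC))
E
```

```text
time_s: 4.85
position: [0.5024, 0.0247, 0.0788]
tool_rot: [0.001, 0.843, 0.538, 0.001]
force: [1.1, -0.3, 9.8]
finger_gap: 0.002
grip_force: 4.9
yaw_x 65.06440182849538 zaxis [ 2.5e-03 -3.0e-04 -1.0e+00] pos [0.5024 0.0247 0.0788] tool shift [0. 0. 0.] F [ 1.1 -0.3  9.8] q [-0.09  0.42  1.88 -0.    0.84  0.35] t 4.85
finger radius 0.14597586515121286 ang 159.47457595716764
```

View pics/s2.png

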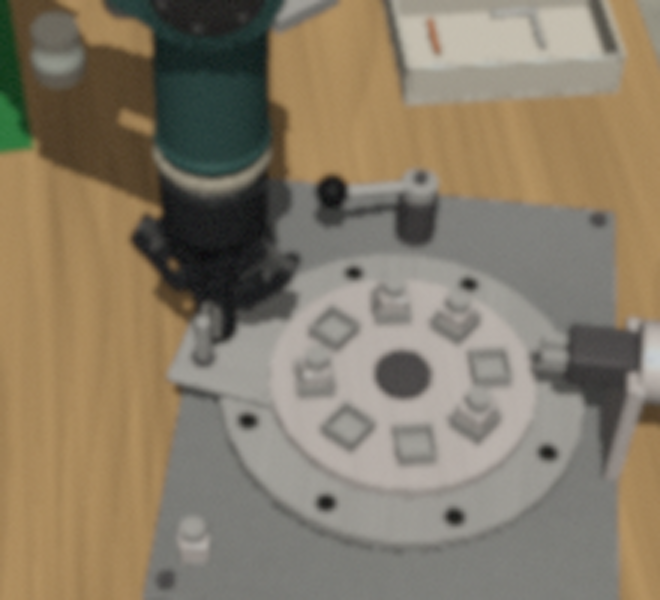

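The side view shows the arm turning with the finger (about 10° so far) and the post at crop (205,325), with the finger against it. Continuing.

```bash
python3 -m pendant '[[-0.0051,0.0005,0,0,0,-0.0349,1],[-0.0051,0.0005,0,0,0,-0.0349,1],[-0.0051,0.0005,0,0,0,-0.0349,1],[-0.0051,0.0005,0,0,0,-0.0349,1],[-0.0051,0.0005,0,0,0,-0.0349,1],[-0.0051,0.0005,0,0,0,-0.0349,1],[-0.0051,0.0005,0,0,0,-0.0349,1],[-0.0051,0.0005,0,0,0,-0.0349,1],[-0.0051,0.0005,0,0,0,-0.0349,1],[-0.0051,0.0005,0,0,0,-0.0349,1],[-0.0051,0.0005,0,0,0,-0.0349,1],[-0.0051,0.0005,0,0,0,-0.0349,1],[-0.0051,0.0005,0,0,0,-0.0349,1],[-0.0051,0.0005,0,0,0,-0.0349,1],[-0.0051,0.0005,0,0,0,-0.0349,1],[0,0,0,0,0,0,1],[0,0,0,0,0,0,1]]'
python3 - <<'E'
from h import *
chk()
f=grab_frame("side"); t=grab_frame("top"); cv2.imwrite("pics/s3.png",np.hstack([cv2.resize(g["image"][b:b+200,a:a+130],None,fx=3,fy=3,interpolation=cv2.INTER_CUBIC) for g,a,b in((f,270,150),(t,270,120))]))
# arm-centre end predicted at 185 vs 190
for a in(183,185,187,190):
    q=np.radians(a); e=np.r_[C+.148*np.array([np.cos(q),np.sin(q)])+.028*np.array([-np.sin(q),np.cos(q)]),.11]; print(a,"post px side",proj(f,e),proj(t,e))
E
```

```text
time_s: 6.32
position: [0.4956, -0.0509, 0.0788]
tool_rot: [0.001, 0.676, 0.737, 0.001]
force: [0.4, 0.6, 10.0]
finger_gap: -0.002
grip_force: 4.9
yaw_x 94.95465034911179 zaxis [ 2.8e-03 -6.0e-04 -1.0e+00] pos [ 0.4956 -0.0509  0.0788] tool shift [0. 0. 0.] F [ 0.4  0.6 10. ] q [-0.24  0.41  1.89  0.    0.83 -0.33] t 6.3167
finger radius 0.14555646517195708 ang 189.65836991917035
183 post px side [[299.64155093 261.4568836 ]] [[344.76276039 256.62785595]]
185 post px side [[300.45399017 263.30261524]] [[346.88878359 256.09605002]]
187 post px side [[301.35164995 265.13335791]] [[348.99306205 255.4909623 ]]
190 post px side [[302.85670249 267.84576749]] [[352.10277221 254.44778433]]
```

View pics/s3.png

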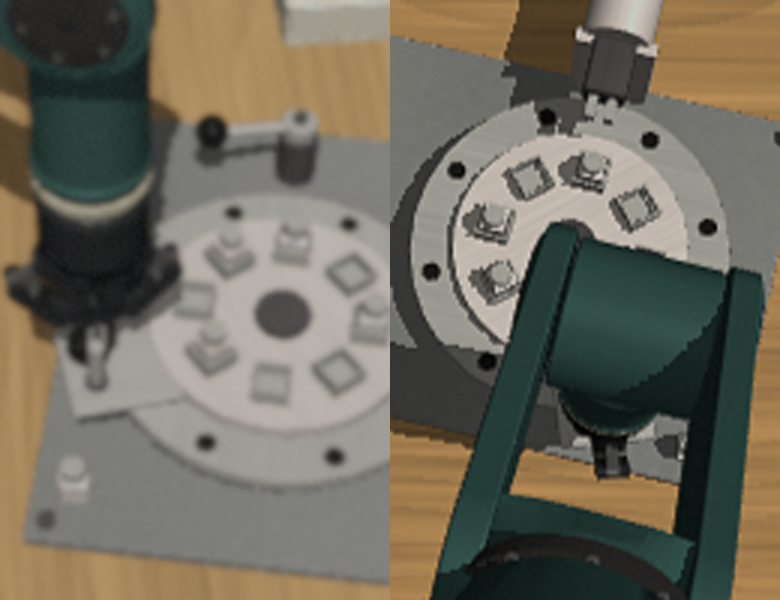

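Arm is about 5° short of the hole (post at side px ~(302,262)). Turn 3° more while pressed, then lift the finger clear of the knob but still beside the post, and nudge until the pin pops in.

```bash
python3 -m pendant '[[-0.0038,0.0003,0,0,0,-0.0262,1],[-0.0038,0.0003,0,0,0,-0.0262,1],[0,0,0,0,0,0,1],[0,0,-0.005,0,0,0,1],[0,0,-0.009,0,0,0,1],[0,0,-0.008,0,0,0,1],[0,0,0,0,0,0,1],[0,0,0,0,0,0,1]]'
python3 -c "
from h import *
chk()"
python3 -m pendant '[[-0.001,0.0001,0,0,0,-0.007,1],[-0.001,0.0001,0,0,0,-0.007,1],[0,0,0,0,0,0,1],[0,0,0,0,0,0,1]]'
```

```text
time_s: 7.08
position: [0.495, -0.0577, 0.1001]
tool_rot: [-0.0, 0.656, 0.755, -0.0]
force: [0.0, 0.7, -0.7]
finger_gap: -0.0
grip_force: 0.0
yaw_x 97.96733915336317 zaxis [-4.e-04  2.e-04 -1.e+00] pos [ 0.495  -0.0577  0.1001] tool shift [0. 0. 0.] F [ 0.   0.7 -0.7] q [-0.25  0.38  1.87  0.    0.89 -0.39] t 7.0833
finger radius 0.14745960435385502 ang 192.20963717417982
time_s: 7.42
position: [0.4956, -0.0598, 0.0995]
tool_rot: [-0.0, 0.651, 0.759, -0.0]
force: [-0.5, 0.0, 0.5]
finger_gap: -0.003
grip_force: 0.0
```

```bash
for i in 1; do python3 -m pendant '[[-0.001,0.0001,0,0,0,-0.007,1],[0,0,0,0,0,0,1],[0,0,0,0,0,0,1]]'; python3 -m pendant '[[-0.001,0.0001,0,0,0,-0.007,1],[0,0,0,0,0,0,1],[0,0,0,0,0,0,1]]'; done
python3 - <<'E'
from h import *
chk()
f=grab_frame("side"); cv2.imwrite("pics/s4.png",cv2.resize(f["image"][220:300,270:370],None,fx=6,fy=6,interpolation=cv2.INTER_CUBIC))
E
```

```text
time_s: 7.67
position: [0.4962, -0.0609, 0.0998]
tool_rot: [-0.0, 0.648, 0.761, -0.0]
force: [-0.1, -0.7, 0.1]
finger_gap: -0.0
grip_force: 0.0
time_s: 7.92
position: [0.4965, -0.0619, 0.0999]
tool_rot: [0.0, 0.646, 0.764, 0.0]
force: [0.6, -0.9, 0.0]
finger_gap: 0.0
grip_force: 0.0
yaw_x 99.56607142968699 zaxis [ 0.  0. -1.] pos [ 0.4965 -0.0619  0.0999] tool shift [0. 0. 0.] F [ 0.6 -0.9  0. ] q [-0.26  0.38  1.87  0.    0.89 -0.43] t 7.9167
finger radius 0.14691315330724192 ang 193.9280688044363
```

View pics/s4.png

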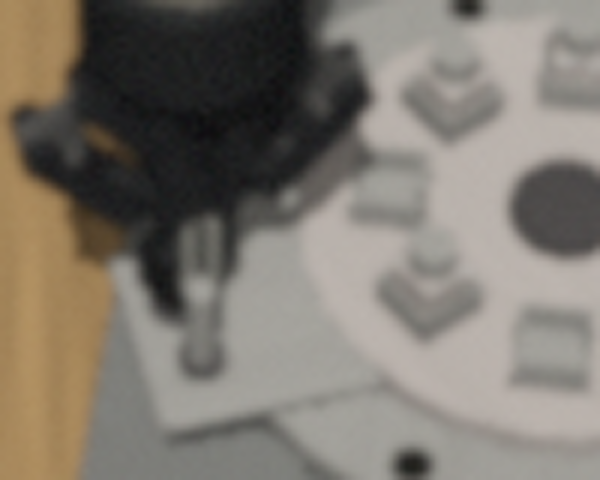

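The crop shows the post top at about side px (304,267), which matches 190°. The finger is just behind it. Continuing the nudges while watching for force.

```bash
python3 -m pendant '[[-0.001,0.0001,0,0,0,-0.007,1],[0,0,0,0,0,0,1],[0,0,0,0,0,0,1]]' | grep -E "pos|force: \["; python3 -m pendant '[[-0.001,0.0001,0,0,0,-0.007,1],[0,0,0,0,0,0,1],[0,0,0,0,0,0,1]]'| grep -E "pos|force: \["
python3 -m pendant '[[-0.001,0.0001,0,0,0,-0.007,1],[0,0,0,0,0,0,1],[0,0,0,0,0,0,1]]' | grep -E "pos|force: \["; python3 -c "
from h import *
chk()"
```

```text
position: [0.4967, -0.0628, 0.0999]
force: [-0.7, 0.5, 0.9]
position: [0.497, -0.0638, 0.0999]
force: [-0.5, 0.4, 0.5]
position: [0.497, -0.0643, 0.0998]
force: [-0.7, 4.4, 0.9]
yaw_x 100.7550163149002 zaxis [-5.e-04  8.e-04 -1.e+00] pos [ 0.497  -0.0643  0.0998] tool shift [0. 0. 0.] F [-0.7  4.4  0.9] q [-0.27  0.39  1.87  0.    0.89 -0.46] t 8.7167
finger radius 0.14702570577929985 ang 194.89795487831492
```

Force jumped to 4.4 N and motion stalled, so the pin is locked. Back off, rise, move off toward the clamp and check.

```bash
python3 -m pendant '[[0.002,0,0,0,0,0,1],[0.002,0,0,0,0,0,1],[0,0,-0.02,0,0,0,1],[0,0,-0.035,0,0,0,1],[0,0,-0.035,0,0,0,1],[0,0,-0.03,0,0,0,1],[0,0,0,0,0,0,1]]'|head -3
python3 - <<'E'
from h import *
pv=np.array([.6824,.1678]); a=np.radians(188)
# push start: on -y side of ball, fixture-frame tangent (clockwise) at lever angle 188
b=np.array([.6085,.1578]); th=np.arctan2(*(b-pv)[::-1]); cw=np.array([np.sin(th),-np.cos(th)]); print(np.degrees(th)%360,np.hypot(*(b-pv)),cw)
st=b-cw*.045; print("start",st); off(*st,.23)
E
```

```text
time_s: 9.3
position: [0.5006, -0.062, 0.2259]
tool_rot: [0.005, 0.638, 0.77, 0.002]
187.70634080345485 0.07457352076977454 [-0.13409585  0.99096837]
start [0.61453431 0.11320642]
yaw_x 100.77888519076276 zaxis [ 0.0108 -0.0034 -0.9999] pos [ 0.5006 -0.062   0.2259] tool shift [ 0.1508  0.1447 -0.0034] F [ 0.7 -1.1  0. ] q [-0.26  0.22  1.73 -0.    1.18 -0.45] t 9.3
```

```bash
python3 -m pendant '[[0.0188,0.0181,0,0,0,0,1],[0.0188,0.0181,0,0,0,0,1],[0.0188,0.0181,0,0,0,0,1],[0.0188,0.0181,0,0,0,0,1],[0.0188,0.0181,0,0,0,0,1],[0.0188,0.0181,0,0,0,0,1],[0.0188,0.0181,0,0,0,0,1],[0.0188,0.0181,0,0,0,0,1],[0,0,0,0,0,0.053,1],[0,0,0,0,0,0,1]]' | head -3
python3 - <<'E'
from h import *
off(.6145,.1132,.068)
f=grab_frame("side"); t=grab_frame("top")
cv2.imwrite("pics/s5.png",np.hstack([cv2.resize(g["image"][b:b+200,a:a+130],None,fx=3,fy=3,interpolation=cv2.INTER_CUBIC) for g,a,b in((f,270,150),(t,270,120))]))
q=np.radians(190); k=C+.148*np.array([np.cos(q),np.sin(q)])
for n,g in(("side",f),("top",t)):
    print(n,"knob up/down",proj(g,[[*k,.089],[*k,.079]]).round(1).tolist())
    p=proj(g,[*k,.09])[0].astype(int); x0,y0=p-14; m=(g["image"][y0:y0+28,x0:x0+28].max(2)<45).astype(np.uint8)
    kk,l,st,c=cv2.connectedComponentsWithStats(m); print([(c[i]+[x0,y0],st[i]) for i in range(1,kk) if st[i,4]>30])
E
```

```text
time_s: 10.13
position: [0.6112, 0.1152, 0.2191]
tool_rot: [0.0, 0.658, 0.753, -0.0]
yaw_x 97.74083761371433 zaxis [-1.e-04 -4.e-04 -1.e+00] pos [0.6112 0.1152 0.2191] tool shift [-0.0023  0.003   0.1511] F [-0.9 -0.7  0.9] q [ 0.08  0.4   1.48 -0.    1.27 -0.06] t 10.1333
side knob up/down [[299.7, 263.7], [299.7, 266.4]]
[(array([299.35164835, 263.76923077]), array([10, 10, 12, 13, 91], dtype=int32))]
top knob up/down [[340.1, 257.4], [339.9, 257.9]]
[(array([341.3557047 , 257.13422819]), array([  8,   8,  17,  13, 149], dtype=int32))]
```

View pics/s5.png

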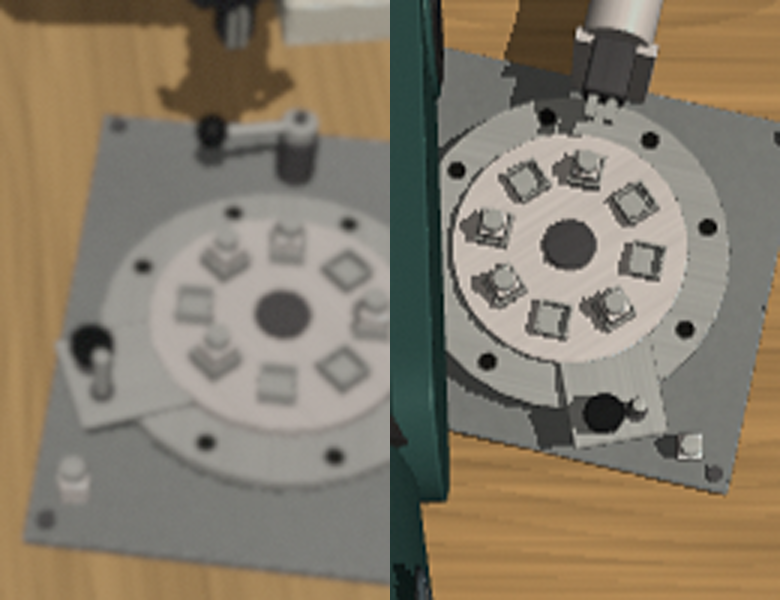

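Side and top views show the arm on the next hole with the knob at side px (299,264), which matches the plunger fully up. All housings are seated. Now the clamp.

```bash
python3 -m pendant '[[-0.0023,0.003,0.02,0,0,0,1],[0,0,0.035,0,0,0,1],[0,0,0.035,0,0,0,1],[0,0,0.03,0,0,0,1],[0,0,0.02,0,0,0,1],[0,0,0.01,0,0,0,1],[0,0,0,0,0,0,1],[0,0,0,0,0,0,1]]'
python3 -m pendant '[[0.004,0,0,0,0,0,1],[0.004,0,0,0,0,0,1],[0.004,0,0,0,0,0,1],[0.003,0,0,0,0,0,1],[0.003,0,0,0,0,0,1],[0,0,0,0,0,0,1],[0,0,0,0,0,0,1]]'
```

```text
time_s: 10.9
position: [0.614, 0.1116, 0.0703]
tool_rot: [-0.0, 0.658, 0.753, -0.0]
force: [0.8, -0.2, 0.3]
finger_gap: -0.002
grip_force: 0.0
time_s: 11.48
position: [0.6115, 0.1303, 0.0701]
tool_rot: [0.0, 0.658, 0.753, 0.0]
force: [0.4, -0.0, -0.2]
finger_gap: -0.0
grip_force: 0.0
```

```bash
python3 -m pendant '[[0.0025,0,0,0,0,0,1],[0.0033,-0.001,0,0,0,0.0436,1],[0.0033,-0.001,0,0,0,0.0436,1],[0.0033,-0.001,0,0,0,0.0436,1],[0.0033,-0.001,0,0,0,0.0436,1],[0.0033,-0.001,0,0,0,0.0436,1],[0.0033,-0.001,0,0,0,0.0436,1],[0.0033,-0.001,0,0,0,0.0436,1],[0.0033,-0.001,0,0,0,0.0436,1],[0.0033,-0.001,0,0,0,0.0436,1],[0.0033,-0.001,0,0,0,0.0436,1],[0.0033,-0.001,0,0,0,0.0436,1],[0.0033,-0.001,0,0,0,0.0436,1],[0,0,0,0,0,0,1],[0,0,0,0,0,0,1]]'
python3 - <<'E'
from h import *
s=get_state(); p=s["position"][:2]-np.array([.6824,.1678]); print(np.hypot(*p),np.degrees(np.arctan2(p[1],p[0]))%360); off(*s["position"])
f=grab_frame("side"); cv2.imwrite("pics/s6.png",cv2.resize(f["image"][130:290,270:430],None,fx=3.5,fy=3.5,interpolation=cv2.INTER_CUBIC))
E
```

```text
time_s: 12.73
position: [0.6033, 0.1727, 0.0698]
tool_rot: [-0.0, 0.83, 0.558, -0.0]
force: [-0.1, -0.3, 0.1]
finger_gap: 0.0
grip_force: 0.1
0.07920090317452848 176.46439982434697
yaw_x 67.83659919915878 zaxis [-3.e-04  0.e+00 -1.e+00] pos [0.6033 0.1727 0.0698] tool shift [0. 0. 0.] F [-0.1 -0.3  0.1] q [0.17 0.57 1.6  0.   0.97 0.56] t 12.7333
```

View pics/s6.png

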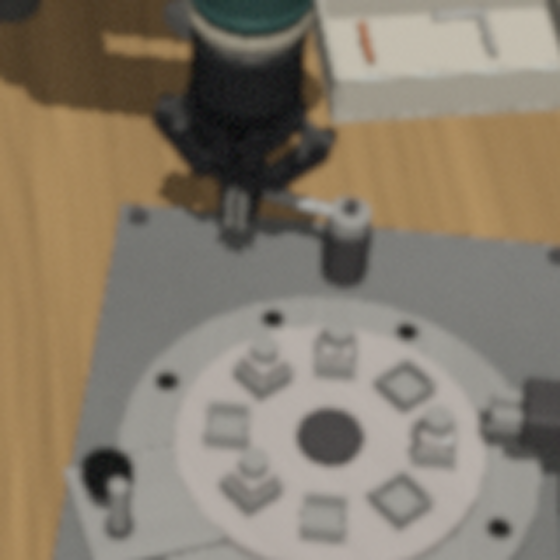

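The side view shows the finger pushing the ball and the lever turned well round clockwise, with the table unchanged. Continuing to the stop.

```bash
python3 -m pendant '[[0.0033,-0.001,0,0,0,0.0436,1],[0.0033,-0.001,0,0,0,0.0436,1],[0.0033,-0.001,0,0,0,0.0436,1],[0.0033,-0.001,0,0,0,0.0436,1],[0.0033,-0.001,0,0,0,0.0436,1],[0.0033,-0.001,0,0,0,0.0436,1],[0.0033,-0.001,0,0,0,0.0436,1],[0,0,0,0,0,0,1],[0,0,0,0,0,0,1]]' | grep -E "pos|force: \["
for i in 1; do python3 -m pendant '[[0.0017,-0.0005,0,0,0,0.0218,1],[0,0,0,0,0,0,1],[0,0,0,0,0,0,1]]' | grep -E "pos|force: \["; done
```

```text
position: [0.609, 0.196, 0.0699]
force: [-0.0, -0.8, 0.1]
position: [0.6095, 0.1976, 0.0699]
force: [-0.6, 0.5, -0.1]
```

```bash
python3 -m pendant '[[0.0017,-0.0004,0,0,0,0.01,1],[0,0,0,0,0,0,1],[0,0,0,0,0,0,1]]' | grep -E "pos|force: \["
python3 -m pendant '[[0.0015,-0.0004,0,0,0,0,1],[0,0,0,0,0,0,1],[0,0,0,0,0,0,1]]' | grep -E "pos|force: \["
python3 -m pendant '[[0.0015,-0.0004,0,0,0,0,1],[0,0,0,0,0,0,1],[0,0,0,0,0,0,1]]' | grep -E "pos|force: \["
```

```text
position: [0.6104, 0.1993, 0.0699]
force: [-0.5, 0.3, -0.2]
position: [0.6112, 0.2008, 0.0699]
force: [0.4, -0.0, -1.3]
position: [0.6115, 0.2013, 0.0699]
force: [-1.2, -4.2, -0.2]
```

```bash
python3 -m pendant '[[0.0015,0,0,0,0,0,1],[0.0015,0,0,0,0,0,1],[0,0,0,0,0,0,1],[0,0,0,0,0,0,1]]' | grep -E "pos|force: \["
python3 -m pendant '[[-0.003,0,0,0,0,0,1],[-0.005,0,0,0,0,0,1],[-0.005,0,0,0,0,0,1],[0,0,-0.02,0,0,0,1],[0,0,-0.035,0,0,0,1],[0,0,-0.035,0,0,0,1],[0,0,-0.03,0,0,0,1],[0,0,-0.03,0,0,0,1],[-0.03,0,0,0,0,0,1],[-0.035,0,0,0,0,0,1],[-0.035,0,0,0,0,0,1],[-0.035,0,0,0,0,0,1],[-0.035,0,0,0,0,0,1],[-0.03,0,0,0,0,0,1],[0,0,0,0,0,0,1]]' | grep -E "pos|force: \["
python3 - <<'E'
from h import *
f=grab_frame("side"); cv2.imwrite("pics/s7.png",cv2.resize(f["image"][130:330,270:450],None,fx=3,fy=3,interpolation=cv2.INTER_CUBIC))
pv=np.array([.6824,.1678])
for a in(1.0,1.05):
    q=np.radians(197.5)-a; print(a,proj(f,[*(pv+.075*np.array([np.cos(q),np.sin(q)])),.08]))
g=f["image"][150:220,290:375].max(2); k,l,st,c=cv2.connectedComponentsWithStats((g<45).astype(np.uint8))
for i in range(1,k):
    if st[i,4]>25:
        u=c[i]+[290,150]; p=onz(f,*u,.08)[:2]-pv; print(u,st[i],"r",np.hypot(*p),"clamp",np.radians(197.5-np.degrees(np.arctan2(p[1],p[0]))%360))
E
```

```text
position: [0.6116, 0.2016, 0.0697]
force: [-5.9, -11.2, 5.6]
position: [0.468, 0.0425, 0.2196]
force: [-1.3, 0.8, 0.6]
1.0 [[343.69910164 176.98439077]]
1.05 [[344.53443071 176.138196  ]]
[294.42066421 165.93357934] [  0   0  16  38 271] r 0.2031058794197789 clamp 0.8134917446014468
[344.85365854 175.31707317] [52 22  7  8 41] r 0.07612248065786455 clamp 1.0880285910738035
```

View pics/s7.png

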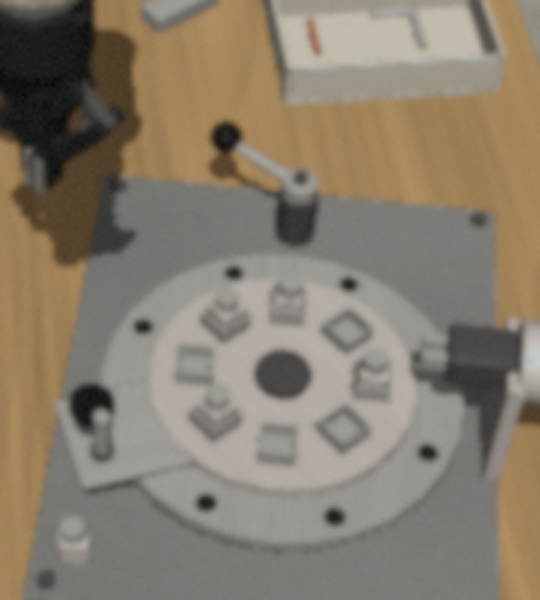

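The side view shows the clamp ball at px (345,175), tight at its stop. The plunger is up on the next hole, the housings are seated and the arm is clear.

```bash
python3 -c "
from bench import close_job
print(close_job())"
```

```text
the job is handed in; nothing more can be done
None
```

The job is handed in: the table is turned counter-clockwise to the next hole with the plunger sprung up and locked, the clamp lever is tight against its stop, and the four housings are still in their nests.

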